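Nip up a collector lens retaining ring with a pin spanner

TASK

The microscope's collector lens is back in its cell, but the retaining ring over it is only finger-started. Take the two-pin spanner from its stand, engage its pins in the ring's two holes, and turn the ring clockwise until it bears on the lens and is nipped up snugly, at about half a newton metre; do not force it, since overtightening strains the glass. Then put the spanner back upright in its stand, without disturbing the things lying about.

Things in the scene. Friction and masses are not known exactly. Their poses are not given: they have to be found in the camera images.
- spanner: Steel two-pin spanner, a plate 10 mm thick (y), standing pins down in the stand; 0.15 kg. Origin midway between the pin tips, z up, x from pin to pin. Pins: 4 mm diameter, chamfered tips, at x = +-22.5 mm, z 0 to 9 mm. Foot 58 mm wide, z 9 to 18; neck 24 wide, z 18 to 31; flat grip 36 wide, z 31 to 59, to be gripped across the 10 mm. Half a turn about z gives the same tool.
- spanner_grip (a point): Middle of the spanner's flat grip, 42 mm above the pin tips, on its z axis; axes as the spanner's. In a firm grip here the spanner is stiff: once the ring bears on the lens, each further 0.01 rad of hand turn adds about 0.1 N m, so turn in small steps and watch the torque about the vertical.
- spanner_stand: Beech block 88 x 44 x 26 mm, fixed, with two blind holes of 9 mm diameter, 14 mm deep, at x = +-22.5 mm, for the spanner's pins; its foot rests on the block's top. Origin: centre of the underside, x along the holes. Either way round will do for the spanner.
- stand_top (a point): Centre of the stand's top face, 26 mm above the desk; axes as the stand's. With the spanner at home its origin is 9 mm below this point, its x axis along this x axis (either way round).
- clamp_block: Square-edged aluminium clamp block 104 x 96 x 34 mm, fixed, holding the black round lens cell (77 mm across) upright; the rim of the cell stands 54 mm above the desk, its open mouth is 61 mm across. Origin: centre of the block's underside, on the cell's axis.
- ring_face (a point): Centre of the plain aluminium retaining ring's flat upper face, 51 mm above the desk, 3 mm below the cell's rim. Ring 60 mm across with a 30 mm opening that shows the lens, whose dome stays 2 mm below the ring's face. Its x axis runs through both holes and turns with the ring; z is up.
- ring_hole (a point): Mouth of one of the ring's two holes, 22.5 mm from ring_face along its +x (the other at -22.5 mm). Holes: round, 5 mm diameter, blind, 5 mm deep: 0.5 mm of play all round the pins, and with the tips on the bottom 4 mm of pin stays above the ring's face.
- ring_gap (a joint): Height of the ring above where it bears on the lens, m; 0 = bearing. Right-hand thread, 1 mm pitch: clockwise (seen from above) closes the gap. It starts at 0.0001 to 0.0002, 0.6 to 1.3 rad of turning before it bears, too little to measure: feel for it. Till then the ring drags lightly, about 0.1 N m, stays where left, and can be turned back as easily.
- lens (a joint): Tightness: elastic wind-up of ring and lens once the ring bears, rad, clockwise from above; below what the readings resolve, so go by the torque. While tightening it is 0 up to 0.25 N m, then torque = 0.25 N m + 150 N m/rad x angle: 0.3 N m at 0.00033, 0.5 at 0.0017, 0.8 at 0.0037. Let go, it keeps up to 0.0016 of it.
- tissue_booklet: White booklet of lens tissue, 49 x 68 x 9 mm, loose on the desk in front of the microscope; bystander. Origin: centre of its underside. The microscope, 0.43 m high at the right of the stand, its eyepieces reaching out towards the robot, is fixed: move round it, not over it.
- blower_bulb: Red rubber bulb 35 mm across, 45 mm high, standing loose; bystander. Origin: centre of its underside.
- objective_jar: Black round pot with a grey lid, 33 mm across, 42 mm high, standing loose; bystander. Origin: centre of its underside.
- forceps: Steel forceps 120 mm long, 12 mm wide, 8 mm high, lying loose; bystander. Origin: centre of its underside, y along its length.

How it is judged:
By the outcome, as a careful person would: the job done as asked, in the order asked, and still so for the second after the job is handed in, with the robot touching nothing.
It also fails if it takes over 72 s, if anything falls off the work surface, if the arm or the gripper's body presses on something with over 40 N, if the wrist force passes 120 N, or if a joint passes its speed limit or range.

ROBOT

A 7-joint arm with a two-finger parallel gripper is mounted at the origin on a cart in front of the work surface, level with it; the furniture and walls round the work are solid. World frame = base frame: x ahead of the robot, y to its left, z up, the work surface at z = 0. Lengths are in m, angles in rad, forces in N, time in s.
With the tool pointing down it reaches from about 0.4 to 0.875 m from the base axis. Payload 19.3 kg.
Tool frame: the origin (TCP) lies midway between the tips of the shut fingers; the grasp point (between the pads) lies 19 mm behind it; z points along the fingers, y is the line along which they close (so a half turn about z gives the same grasp; the last joint's range is limited). The gripper opens to 85 mm and grips with 20 to 120 N. Pads are 22 mm wide; open, the fingers measure 114 mm over their backs; the gripper's body (76 mm by 85 mm) begins 54 mm behind the grasp point. The pads swing forward as they close: fully open they stand 13 mm farther back than shut.
Start: joints at [-1.408, 0.521, -0.036, 1.599, 0.021, 1.021, -0.113], TCP at [0.144, 0.608, 0.196] pointing down, gripper open.
Joint ranges: [-2.91, 2.91], [-0.3, 2.13], [-1.5, 1.42], [0.17, 2.43], [-1.26, 4.41], [0.16, 1.93], [-2.52, 2.52]. Speed limits (rad/s): [1.89, 1.89, 2.39, 2.39, 3.01, 3.01, 3.01].

INTERFACE

Orientations are given as [roll, pitch, yaw] about the fixed x, y, z axes, in that order (R = Rz(yaw) Ry(pitch) Rx(roll)).
In Python, from workcell import bot gives the robot as it stands.
- The arm moves only by the shell command python3 nudge.py [FORCE], which reads ROWS from standard input. ROWS is a JSON list of rows, 1 to 5 of them, each an object with the fields aperture (the finger opening in m), tx, ty, tz (the shift in m), wx, wy, wz (a rotation vector in rad); a field left out counts as zero (the opening has to be given); each row is the pose to reach, as a shift and turn from the pose commanded when the command began, along the tool's axes at that moment; what a row does not reach only later rows make up. A row lasts 1/8 s, in which the tool goes at most 0.0625 m and 0.188 rad, less where a joint would pass 70% of its speed; a pose out of reach is approached as far as the arm can. The fingers move at their own pace and stop on an object; FORCE is the grip in N (left out, the last holds). Time passes only in rows, so rows that do not move let the fingers close. It prints the time, the measured TCP pose, the force, the opening and the grip force at its end. Input that does not fit is refused with a message, and nothing moves.
- bot.observe(): the state, without advancing time (a new reading comes with each control period).
- bot.grab_frame(name): name is "scene" or "top" or "wrist"; returns the picture (400x640x3 uint8, blue, green, red); there is no depth.
- bot.calibration(name): a dict with "vfov" (degrees; the focal length in pixels is half the picture's height over the tangent of half this angle, whatever the lens; pixels are square), "cx", "cy" (the principal point, pixels), "dist_coeffs" ([k1, k2, p1, p2, k3] as OpenCV has them; the pictures are not rectified), "eye" and "attitude" of the camera in the world. Camera axes: x right, y down, z forward; pixel columns grow to the right and rows downward; lengths in m; the calibration is good to about 2 mm. A picture is of the moment at which its call begins: read the wrist's pose just before it. calibration takes no time and is no camera call; for the wrist camera it gives the pose at the moment of the call.
- bot.job_done(): hands the job in; it is judged then, once.
The state is a dict: "clock": time; "qpos": joint angles; "qd": joint speeds; "joint_efforts": joint torques, N m; "position": TCP position; "tool_rot": TCP orientation; "force": force on the tool from outside, world axes, zero at the start; "moment": the same for the moment, N m; "grip_width": finger opening in m; "finger_force": force on a finger pad.
Only numpy, scipy, OpenCV 4.12 (cv2) and the standard library are available. Lean on these libraries where they do the work, as an engineer would, in place of code of your own. Each camera call takes 0.05 s, during which the arm holds its last target. There are 200 camera calls.

## Working session

There is one attempt and no reset: what is moved stays moved. The work goes in short steps, Python scripts to look and compute and a shell command to move; the robot and the scene stay as the last step left them, time stands still between calls to the robot, and variables do not carry over. Pictures are saved under pics/ and viewed, at most 10 in all, crops included, and the job is handed in when it is done.

```bash
ls; mkdir -p pics
python3 - <<'E'
from workcell import bot
import cv2
o=bot.observe();print(o)
for n in("scene","top"):
    print(bot.calibration(n)); cv2.imwrite(f"pics/{n}0.png",bot.grab_frame(n))
E
```

```text
nudge.py
pics
workcell.py
{'clock': 0.0, 'qpos': array([-1.40820354,  0.52200791, -0.03637306,  1.59999144,  0.02120767,
        1.02109904, -0.11280013]), 'qd': array([-3.04428560e-05,  8.65763058e-04, -1.80829556e-03,  2.45306977e-03,
       -3.15940849e-04,  2.12598441e-03,  1.53489449e-03]), 'joint_efforts': array([-1.79675284e-03, -9.27109051e+01,  1.97895862e+00, -3.69929409e+01,
        1.76573783e-02,  8.31015495e-03,  3.89903960e-05]), 'position': array([0.14411304, 0.60777661, 0.19523498]), 'tool_rot': array([-3.14047389e+00,  6.35698528e-05,  2.90883311e+00]), 'force': array([-0.16052943,  0.24166078,  0.20344159]), 'moment': array([-0.00815822,  0.02584629,  0.01260368]), 'finger_force': 0.0, 'grip_width': 0.08529706211485166}
{'vfov': 52.98987883741169, 'cx': 317.2617682258, 'cy': 200.80737397997905, 'dist_coeffs': array([0.01923106, 0.        , 0.        , 0.        , 0.        ]), 'eye': array([ 0.00358032, -0.35142151,  0.57746043]), 'attitude': array([-2.21220022, -0.01385359, -0.82927675])}
{'vfov': 56.25321674920323, 'cx': 325.1344935416553, 'cy': 200.57654539203673, 'dist_coeffs': array([-0.0534736,  0.       ,  0.       ,  0.       ,  0.       ]), 'eye': array([0.49333581, 0.10285899, 0.91316001]), 'attitude': array([-3.07744893,  0.01393098, -1.54297001])}
```

View pics/scene0.png

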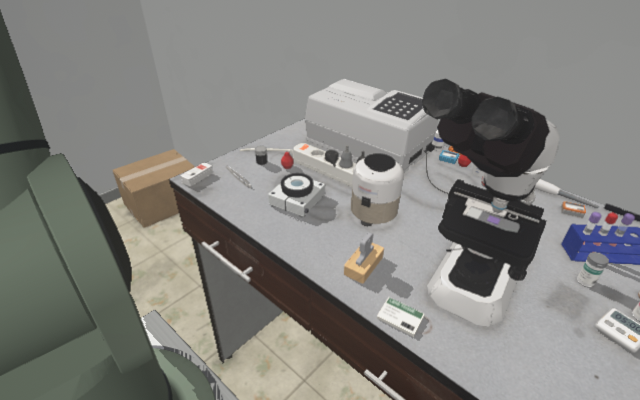

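View pics/top0.png

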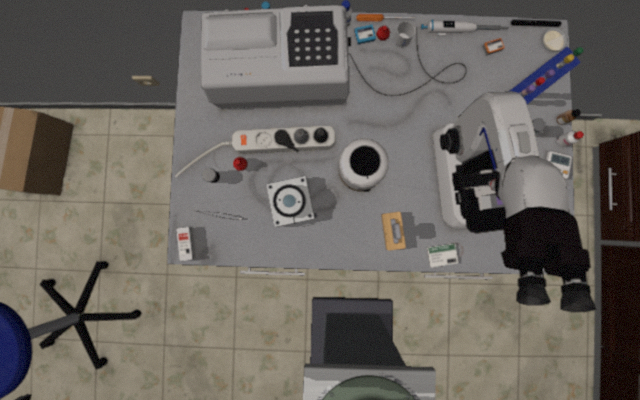

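The scene view shows the clamp block at about (297,192) and the stand with the spanner at (364,258). In the top view the ring is at about (290,201) and the stand at (395,231), with the booklet at (443,254). Next I'll enlarge the stand and ring.

```bash
cat > h.py <<'E'
import numpy as np, cv2
from scipy.spatial.transform import Rotation as R
from workcell import bot
def K(c,h=400):
    f=h/2/np.tan(np.radians(c['vfov'])/2); return np.array([[f,0,c['cx']],[0,f,c['cy']],[0,0,1]])
def ray(c,uv):
    p=cv2.undistortPoints(np.array(uv,float).reshape(-1,1,2),K(c),c['dist_coeffs'])[:,0]
    return (R.from_euler('xyz',c['attitude']).as_matrix()@np.c_[p,np.ones(len(p))].T).T
def plane(c,uv,z):
    d=ray(c,uv); return c['eye']+d*((z-c['eye'][2])/d[:,2])[:,None]
def proj(c,P):
    A=R.from_euler('xyz',c['attitude']).as_matrix().T
    return cv2.projectPoints(np.array(P,float).reshape(-1,1,3),cv2.Rodrigues(A)[0],-A@c['eye'],K(c),c['dist_coeffs'])[0][:,0]
def crop(im,x,y,w,h,s): return cv2.resize(im[y:y+h,x:x+w],None,fx=s,fy=s,interpolation=cv2.INTER_CUBIC)
def togo(P,rot):
    "shift (tool axes) and rotvec from measured pose to TCP pose P, R"
    o=bot.observe(); A=R.from_euler('xyz',o['tool_rot'])
    return A.inv().apply(np.array(P)-o['position']).round(4),(A.inv()*rot).as_rotvec().round(4)
E
python3 - <<'E'
from h import *
im=cv2.imread('pics/top0.png')
a=crop(im,260,170,66,64,6);b=crop(im,370,200,66,64,6)
cv2.imwrite('pics/c1.png',np.hstack([a,b]))
E
```

```text
(no output)
```

View pics/c1.png

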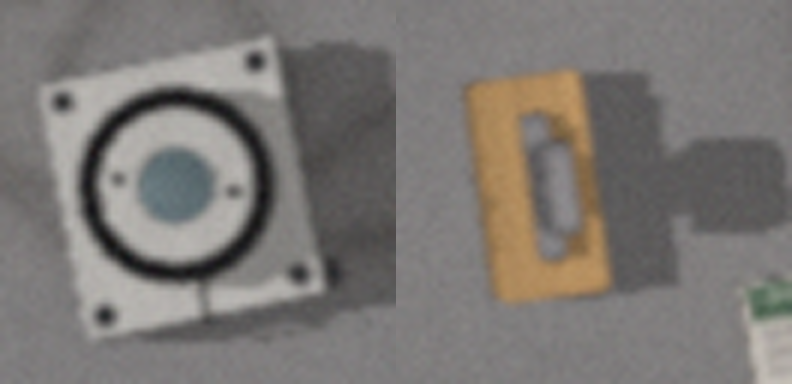

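The crop shows the ring holes at crop pixels (119,179) and (235,191). The stand's top corners are at about (71,85), (184,70), (214,290) and (101,301) in the right panel.

Run:
```python
from h import *
c=bot.calibration('top')
f=lambda l,x,y:[((u+.5)/6-.5+x,(v+.5)/6-.5+y) for u,v in l]
h=plane(c,f([(119,179),(235,191)],260,170),.051); print(h.mean(0),np.linalg.norm(h[0]-h[1]),np.arctan2(*(h[0]-h[1])[1::-1]))
r=plane(c,f([(176,184)],260,170),.054);print('cell',r)
s=plane(c,f([(71,85),(184,70),(214,290),(101,301)],370,200),.026);print(s.mean(0),[np.linalg.norm(s[i]-s[i-1]) for i in range(4)])
d=(s[0]+s[1]-s[2]-s[3]);print(np.arctan2(d[1],d[0]))
g=plane(c,f([(565-396,188)],370,200),.059);print('grip top',g)
cs=bot.calibration('scene')
print(proj(cs,[h.mean(0),s.mean(0)]))
```

```text
[0.54648922 0.19982486 0.051     ] 0.04511284718413439 1.4947471038772686
cell [[0.54667747 0.19986466 0.054     ]]
[ 0.48317805 -0.04631522  0.026     ] [np.float64(0.08557846654579469), np.float64(0.045120625171903996), np.float64(0.08718637112032049), np.float64(0.0446937565895083)]
0.15510383597285266
grip top [[ 0.48315532 -0.05081915  0.059     ]]
[[297.01434971 183.20380693]
 [364.28973655 256.45547568]]
```

```bash
cat > go.py <<'E'
import sys; from h import *
x,y,z,yaw=map(float,sys.argv[1:5]); print(*togo([x,y,z],R.from_euler('xyz',[np.pi,0,yaw])))
E
python3 go.py .38 .37 .22 2.0;python3 -c "
from h import *
c=bot.calibration('top');print(plane(c,[(365,163),(365,188)],.13))"
echo '[{"aperture": 0.085, "tx": -0.06, "ty": -0.035, "tz": -0.005, "wz": 0.18}, {"aperture": 0.085, "tx": -0.115, "ty": -0.07, "tz": -0.01, "wz": 0.36}, {"aperture": 0.085, "tx": -0.17, "ty": -0.105, "tz": -0.015, "wz": 0.54}, {"aperture": 0.085, "tx": -0.225, "ty": -0.14, "tz": -0.02, "wz": 0.72}, {"aperture": 0.085, "tx": -0.284, "ty": -0.177, "tz": -0.0245, "wz": 0.9}]' | python3 nudge.py; python3 go.py .46 0.0 .20 0.6;  python3 -c "
from h import *
print(bot.observe()['qpos'])"
```

```text
clock: 0.72
position: [0.3646, 0.3851, 0.2189]
tool_rot: [-3.142, -0.0, 2.003]
force: [0.9, 0.4, -0.4]
grip_width: 0.0847
finger_force: 0.0
[-0.3897 -0.0747  0.0189] [-1.0000e-04 -1.0000e-04  1.4029e+00]
[-1.10898115  0.35228539  0.24059119  1.83232167 -0.10010242  0.96864084
 -0.39373024]
```

```bash
echo '[{"aperture": 0.085, "tx": -0.06, "ty": -0.012, "tz": 0.005, "wz": 0.18}, {"aperture": 0.085, "tx": -0.12, "ty": -0.025, "tz": 0.01, "wz": 0.36}, {"aperture": 0.085, "tx": -0.18, "ty": -0.036, "tz": 0.012, "wz": 0.54}, {"aperture": 0.085, "tx": -0.24, "ty": -0.048, "tz": 0.015, "wz": 0.72}, {"aperture": 0.085, "tx": -0.30, "ty": -0.06, "tz": 0.018, "wz": 0.9}]' | python3 nudge.py; python3 go.py .483 -0.046 .17 0.155;  python3 -c "
from h import *
print(bot.observe()['qpos'])"
```

```text
clock: 1.35
position: [0.4365, 0.0878, 0.2008]
tool_rot: [3.142, -0.0, 1.103]
force: [1.1, 0.4, -0.6]
grip_width: 0.0848
finger_force: 0.0
[-0.0985  0.1018  0.0307] [-1.000e-04 -4.000e-04  9.482e-01]
[-0.78746881  0.2576602   0.55072237  2.06503803 -0.17671112  0.86313478
 -0.60368834]
```

```bash
echo '[{"aperture": 0.085, "tx": -0.02, "ty": 0.02, "tz": 0.006, "wz": 0.18}, {"aperture": 0.085, "tx": -0.04, "ty": 0.04, "tz": 0.012, "wz": 0.36}, {"aperture": 0.085, "tx": -0.06, "ty": 0.06, "tz": 0.018, "wz": 0.54}, {"aperture": 0.085, "tx": -0.08, "ty": 0.08, "tz": 0.025, "wz": 0.72}, {"aperture": 0.085, "tx": -0.0985, "ty": 0.102, "tz": 0.0307, "wz": 0.9}]' | python3 nudge.py; echo '[{"aperture": 0.085, "wz": 0.048}, {"aperture": 0.085, "wz": 0.048}]' | python3 nudge.py; python3 -c "
from h import *
print(bot.observe()['qpos'])
c=bot.calibration('wrist');print(c);im=bot.grab_frame('wrist');cv2.imwrite('pics/w0.png',im)
"
```

```text
clock: 1.98
position: [0.4839, -0.0448, 0.1697]
tool_rot: [-3.141, 0.0, 0.203]
force: [0.2, 0.9, -0.8]
grip_width: 0.085
finger_force: 0.0
clock: 2.22
position: [0.4837, -0.0441, 0.1698]
tool_rot: [3.141, 0.001, 0.161]
force: [-0.7, 0.2, 0.1]
grip_width: 0.0851
finger_force: 0.0
[-0.60739713  0.43507223  0.76611512  2.01204347 -0.39968828  0.84791173
 -1.02717302]
{'vfov': 69.50814094900277, 'cx': 314.39465986428985, 'cy': 196.530068109327, 'dist_coeffs': array([-0.01813234,  0.        ,  0.        ,  0.        ,  0.        ]), 'eye': array([ 0.55342422, -0.03097415,  0.34839192]), 'attitude': array([ 2.85691257e+00, -1.40221961e-04, -1.41043522e+00])}
```

View pics/w0.png

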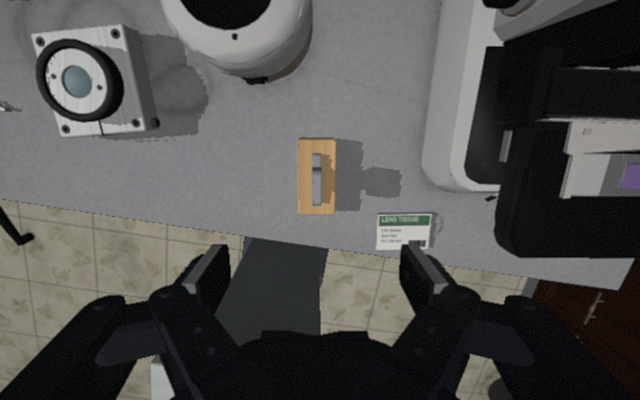

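The wrist view shows the stand at about (317,176), the spanner near (317,180), and the ring holes near (53,76) and (102,87). I'll enlarge both.

Run:
```python
from h import *
im=cv2.imread('pics/w0.png')
cv2.imwrite('pics/c2.png',np.hstack([crop(im,30,30,100,100,4),crop(im,267,125,100,100,4)]))
```

```text
(no output)
```

View pics/c2.png

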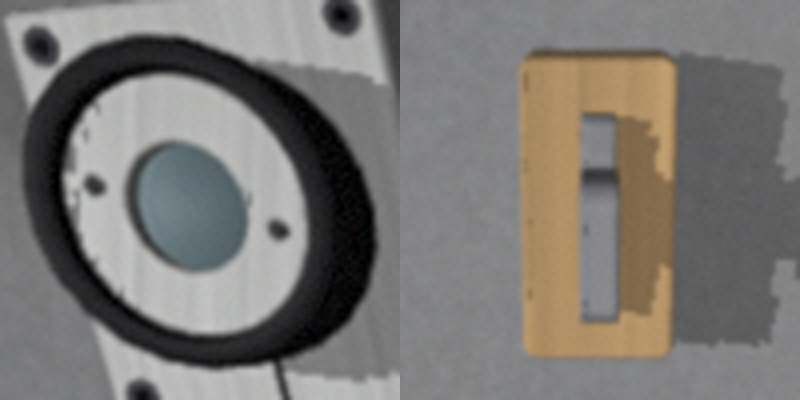

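```bash
python3 - <<'E'
from h import *
c={'vfov': 69.50814094900277, 'cx': 314.39465986428985, 'cy': 196.530068109327, 'dist_coeffs': np.array([-0.01813234,0,0,0,0.]), 'eye': np.array([ 0.55342422, -0.03097415,  0.34839192]), 'attitude': np.array([ 2.85691257e+00, -1.40221961e-04, -1.41043522e+00])}
f=lambda l,x,y:[((u+.5)/4-.5+x,(v+.5)/4-.5+y) for u,v in l]
h=plane(c,f([(95,184),(279,230)],30,30),.051); print(h.mean(0),np.linalg.norm(h[0]-h[1]),np.arctan2(*(h[0]-h[1])[1::-1]))
s=plane(c,f([(122,57),(277,57),(272,356),(124,356)],267,125),.026);print(s.mean(0),[np.linalg.norm(s[i]-s[i-1]) for i in range(4)])
d=(s[0]+s[1]-s[2]-s[3]);print(np.arctan2(d[1],d[0]))
g=plane(c,f([(199,180),(199.5,322)],267,125),.076);print('grip top',g,g.mean(0),np.arctan2(*(g[0]-g[1])[1::-1]))
E
python3 go.py .483 -0.047 .04 .156
```

```text
[0.54605403 0.20311569 0.051     ] 0.04502526565395801 1.4829071626899313
[ 0.48289002 -0.04464373  0.026     ] [np.float64(0.08731278144097428), np.float64(0.04269243816634226), np.float64(0.0873136486456731), np.float64(0.0438849878079537)]
0.1573002106819139
grip top [[ 0.5015736  -0.04132264  0.076     ]
 [ 0.46629619 -0.04722417  0.076     ]] [ 0.4839349  -0.04427341  0.076     ] 0.16575438729275288
[-0.0011  0.0031  0.1299] [-0.      0.0005  0.0063]
```

```bash
echo '[{"aperture": 0.04, "tz": 0.05}, {"aperture": 0.04, "ty": 0.0003, "tz": 0.1}, {"aperture": 0.04, "ty": 0.0003, "tz": 0.13}, {"aperture": 0.04, "ty": 0.0003, "tz": 0.13}]' | python3 nudge.py; echo '[{"aperture": 0.005}, {"aperture": 0.005}, {"aperture": 0.005}, {"aperture": 0.005}]' | python3 nudge.py 100; python3 go.py .483 -0.0445 .04 .157
```

```text
clock: 2.78
position: [0.4827, -0.0441, 0.039]
tool_rot: [-3.141, 0.003, 0.162]
force: [0.7, 0.3, 0.9]
grip_width: 0.0403
finger_force: 0.0
clock: 3.28
position: [0.4844, -0.0441, 0.0406]
tool_rot: [3.142, -0.001, 0.161]
force: [-1.1, -0.3, 9.8]
grip_width: 0.0052
finger_force: 4.5
[-0.0014  0.0001  0.0006] [ 0.     -0.0012  0.0041]
```

```bash
echo '[{"aperture": 0.0}, {"aperture": 0.0}]' | python3 nudge.py 100;python3 -c "
from h import *
im=bot.grab_frame('wrist');cv2.imwrite('pics/w1.png',crop(im,200,80,240,220,3)[:600])
"
```

```text
clock: 3.52
position: [0.4845, -0.0445, 0.0406]
tool_rot: [3.141, -0.001, 0.161]
force: [1.1, -0.6, 8.9]
grip_width: 0.0003
finger_force: 4.3
```

View pics/w1.png

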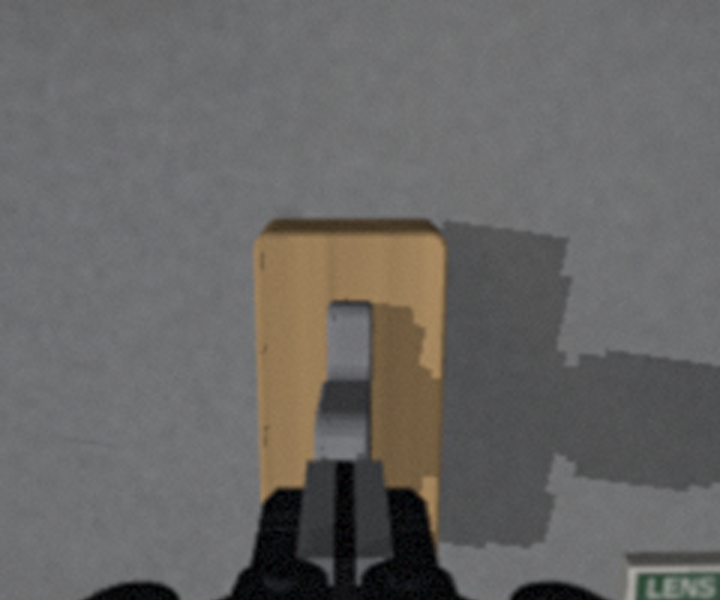

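The crop shows the fingers nearly shut around (343,510), just in front of the visible part of the grip at (343,430). They don't seem to hold the plate, so I'll project the geometry to check.

```bash
python3 -c "
from h import *
c=bot.calibration('wrist');o=bot.observe();print(o['force'],o['moment'],o['grip_width'],o['finger_force'],o['position'])
a=R.from_euler('z',.16)
q=lambda P:((proj(c,a.apply(P)+[.4839,-.0443,0])-[200,80])*3).round()
print('grip top',q([[x,y,.076] for x in(-.018,.018) for y in(-.005,.005)]).tolist())
print('foot top far',q([[.029,y,.035] for y in(-.005,.005)]).tolist())
print('stand far',q([[.044,y,.026] for y in(-.022,.022)]).tolist())
print('tcp,grasp',((proj(c,[o['position'],o['position']+[0,0,.019]])-[200,80])*3).round().tolist())
"
```

```text
[ 0.4716033  -1.196842    8.31601871] [-0.26984996  0.0492977   0.07118656] -0.0002969682245608298 4.282851826988008 [ 0.48443015 -0.04451132  0.04061767]
grip top [[378.0, 592.0], [325.0, 592.0], [380.0, 412.0], [323.0, 412.0]]
foot top far [[373.0, 299.0], [327.0, 299.0]]
stand far [[448.0, 225.0], [251.0, 225.0]]
tcp,grasp [[351.0, 431.0], [352.0, 466.0]]
```

The plate cannot be between pads that read 0 mm. The tips look higher than the reported TCP, possibly resting on the grip's top. I'll lift and look from the side.

```bash
echo '[{"aperture": 0.0, "tz": -0.04}, {"aperture": 0.0, "tz": -0.05}, {"aperture": 0, "tz": -0.05}]' | python3 nudge.py ;python3 -c "
from h import *
o=bot.observe();p=o['position'];print(o['force'],o['grip_width'])
a=crop(bot.grab_frame('scene'),310,170,100,130,4);c=bot.calibration('scene');print(((proj(c,[p,p+[0,0,.019],[.4839,-.0443,.076]])-[310,170])*4).round())
c=bot.calibration('wrist');b=crop(bot.grab_frame('wrist'),260,130,100,130,4)
print(((proj(c,[p,p+[0,0,.019],[.4839,-.0443,.076]])-[260,130])*4).round())
cv2.imwrite('pics/l1.png',np.hstack([a,b]))
"
```

```text
clock: 3.95
position: [0.4842, -0.0439, 0.0904]
tool_rot: [-3.141, -0.001, 0.161]
force: [0.8, 0.1, -0.8]
grip_width: 0.0002
finger_force: 0.0
[ 0.7668835   0.1219183  -0.84913918] 0.00024701342052166076
[[226. 242.]
 [230. 211.]
 [224. 266.]]
[[229. 374.]
 [230. 420.]
 [230. 346.]]
```

View pics/l1.png

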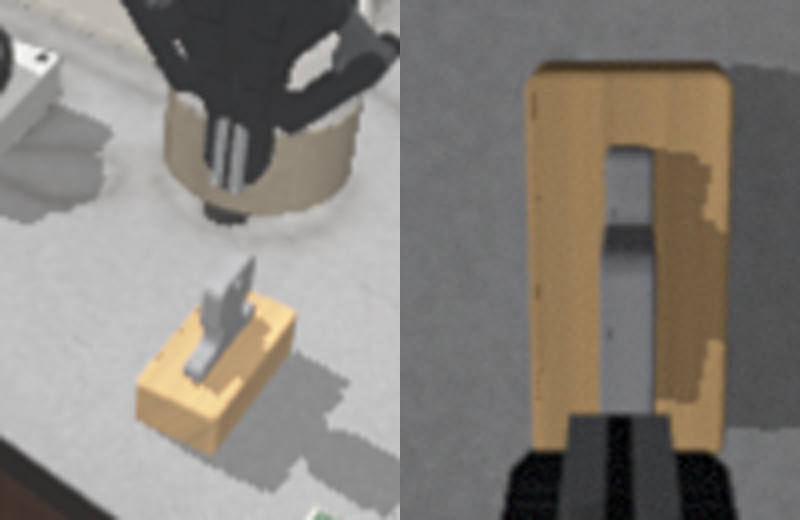

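The side view shows the real finger tips at crop (228,188), where the reported TCP projects to (226,242). So the tips are about 35 mm behind the reported TCP, which agrees with the earlier touch on the grip's top (TCP 0.0406, top at 0.076). The spanner still stands undisturbed. I'll use tip z = TCP z + 0.0354.

```bash
echo '[{"aperture": 0.04}, {"aperture": 0.04}, {"aperture": 0.04, "tz": 0.03}, {"aperture": 0.04, "tz": 0.06}, {"aperture": 0.04, "tz": 0.086}]' | python3 nudge.py; echo '[{"aperture": 0.04}, {"aperture": 0.0}, {"aperture": 0.0}, {"aperture": 0.0}, {"aperture": 0.0}]' | python3 nudge.py 100
```

```text
clock: 4.68
position: [0.4836, -0.0443, 0.0028]
tool_rot: [3.142, 0.001, 0.161]
force: [-0.2, -0.3, 1.1]
grip_width: 0.0405
finger_force: 0.0
clock: 5.3
position: [0.4845, -0.0443, 0.0051]
tool_rot: [3.141, -0.002, 0.161]
force: [-1.3, -0.6, 7.2]
grip_width: 0.0086
finger_force: 97.4
```

```bash
echo '[{"aperture": 0.0, "tz": -0.02}, {"aperture": 0.0, "tz": -0.06}, {"aperture": 0, "tz": -0.1}, {"aperture": 0, "tz": -0.11}, {"aperture": 0, "tz": -0.11}]' | python3 nudge.py;python3 go.py .47 .08 .115 0.7
```

```text
clock: 5.92
position: [0.4842, -0.0438, 0.1145]
tool_rot: [-3.141, -0.001, 0.161]
force: [0.9, 0.7, -1.7]
grip_width: 0.0092
finger_force: 97.4
[ 0.0059 -0.1245 -0.0005] [-0.     -0.0014 -0.5385]
```

```bash
echo '[{"aperture": 0, "ty": -0.03, "wz": -0.13}, {"aperture": 0, "tx": 0.002, "ty": -0.06, "wz": -0.27}, {"aperture": 0, "tx": 0.004, "ty": -0.09, "wz": -0.4}, {"aperture": 0, "tx": 0.006, "ty": -0.1245, "wz": -0.54}]' | python3 nudge.py;python3 go.py .5465 .2015 .115 1.487
```

```text
clock: 6.42
position: [0.4691, 0.0803, 0.113]
tool_rot: [-3.141, 0.001, 0.705]
force: [1.3, -0.4, -1.0]
grip_width: 0.0087
finger_force: 97.3
[ 0.1375 -0.0422 -0.0021] [-0.0011  0.0011 -0.7823]
```

```bash
echo '[{"aperture": 0, "tx": 0.028, "ty": -0.008, "wz": -0.156}, {"aperture": 0, "tx": 0.055, "ty": -0.017, "wz": -0.312}, {"aperture": 0, "tx": 0.083, "ty": -0.025, "wz": -0.47}, {"aperture": 0, "tx": 0.11, "ty": -0.034, "wz": -0.626}, {"aperture": 0, "tx": 0.1375, "ty": -0.0422, "wz": -0.7823}]' | python3 nudge.py;echo '[{"aperture": 0, "tz": 0.02}, {"aperture": 0, "tz": 0.04}, {"aperture": 0, "tz": 0.04}, {"aperture": 0, "tz": 0.04}]' | python3 nudge.py; python3 -c "
from h import *
o=bot.observe();p=o['position'];print(o['force'],o['grip_width'],p,o['tool_rot'],o['qpos'])
c=bot.calibration('wrist');print(c);w=bot.grab_frame('wrist');cv2.imwrite('pics/w2.png',w)
cv2.imwrite('pics/w2c.png',crop(w,220,100,190,150,4))
"
```

```text
clock: 7.05
position: [0.5475, 0.2012, 0.1126]
tool_rot: [-3.14, 0.0, 1.488]
force: [-0.5, -0.5, -2.0]
grip_width: 0.0089
finger_force: 97.5
clock: 7.55
position: [0.5478, 0.2004, 0.0741]
tool_rot: [-3.141, 0.0, 1.483]
force: [0.0, 0.3, -1.1]
grip_width: 0.0087
finger_force: 97.6
[ 0.00344151  0.25819179 -1.07119695] 0.008722633893356722 [0.54778191 0.2004046  0.07409614] [-3.14124005e+00  1.45478143e-06  1.48283337e+00] [-0.66289543  0.63560917  0.30385731  1.82489678 -0.27230952  0.72221572
 -0.29708866]
{'vfov': 69.50814094900277, 'cx': 314.39465986428985, 'cy': 196.530068109327, 'dist_coeffs': array([-0.01813234,  0.        ,  0.        ,  0.        ,  0.        ]), 'eye': array([0.55347859, 0.27293637, 0.25271463]), 'attitude': array([ 2.85765945e+00,  3.69539075e-04, -8.85334905e-02])}
```

View pics/w2c.png

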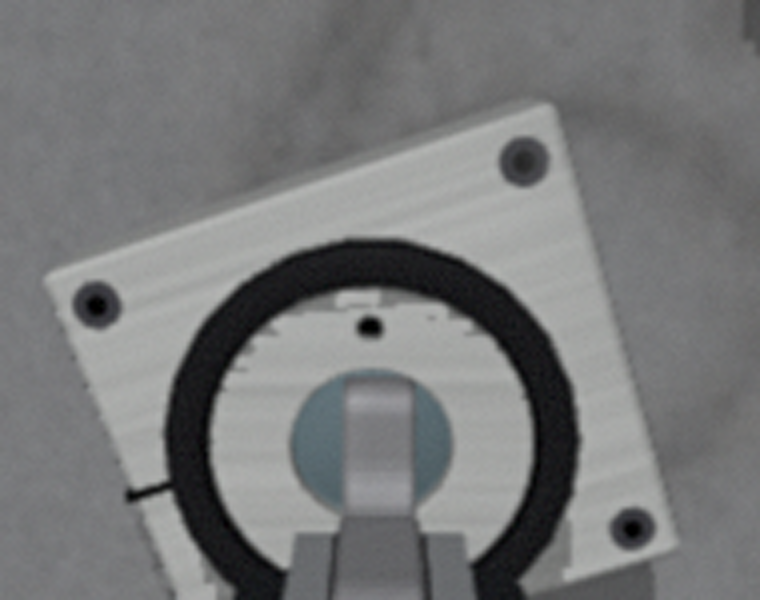

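The far ring hole is at crop (370,327). The foot's far-end top edge runs from (345,381) to (413,381), and the ring opening is centred near x = 372.

Run:
```python
from h import *
c={'vfov': 69.50814094900277, 'cx': 314.39465986428985, 'cy': 196.530068109327, 'dist_coeffs': np.array([-0.01813234,0,0,0,0.]), 'eye': np.array([0.55347859, 0.27293637, 0.25271463]), 'attitude': np.array([ 2.85765945e+00,  3.69539075e-04, -8.85334905e-02])}
f=lambda l:[((u+.5)/4-.5+220,(v+.5)/4-.5+100) for u,v in l]
h=plane(c,f([(370,327)]),.051)[0]
for y in(1.483,1.495): print('ring',y,h-.0225*np.array([np.cos(y),np.sin(y),0]))
r=plane(c,f([(165,440),(579,440),(370,238)]),.054);print('rim',r, r[0]/2+r[1]/2)
l=plane(c,f([(291,444),(453,444),(372,367)]),.051);print('opening',l,(l[0]+l[1])/2)
w=plane(c,f([(345,381),(413,381)]),.104);print('foot',w,w.mean(0),np.linalg.norm(w[0]-w[1]))
print('spanner',w.mean(0)-.029*np.array([np.cos(1.483),np.sin(1.483),0]))
```

```text
ring 1.483 [0.54560583 0.20333081 0.051     ]
ring 1.495 [0.54587493 0.20330875 0.051     ]
rim [[0.50857297 0.20872771 0.054     ]
 [0.58365113 0.20207373 0.054     ]
 [0.54909801 0.24218359 0.054     ]] [0.54611205 0.20540072 0.054     ]
opening [[0.53101624 0.20493029 0.051     ]
 [0.560854   0.20228591 0.051     ]
 [0.54726573 0.21830201 0.051     ]] [0.54593512 0.2036081  0.051     ]
foot [[0.54511518 0.23103877 0.104     ]
 [0.55420074 0.23023325 0.104     ]] [0.54965796 0.23063601 0.104     ] 0.009121203709531825
spanner [0.54711514 0.20174771 0.104     ]
```

Run:
```python
from h import *
c={'vfov': 69.50814094900277, 'cx': 314.39465986428985, 'cy': 196.530068109327, 'dist_coeffs': np.array([-0.01813234,0,0,0,0.]), 'eye': np.array([0.55347859, 0.27293637, 0.25271463]), 'attitude': np.array([ 2.85765945e+00,  3.69539075e-04, -8.85334905e-02])}
f=lambda l:[((u+.5)/4-.5+220,(v+.5)/4-.5+100) for u,v in l]
u=np.array([np.cos(1.483),np.sin(1.483),0])
print(plane(c,f([(380,515)]),.117)-.018*u, plane(c,f([(379,372)]),.095)-.029*u)
print(togo([.5478-.0014,.2004+.0015,.050],R.from_euler('xyz',[np.pi,0,1.488])))
```

```text
[[0.54697814 0.19880122 0.117     ]] [[0.54700145 0.20051093 0.095     ]]
(array([ 0.0013, -0.0017,  0.0244]), array([ 0.0002, -0.0003, -0.0052]))
```

```bash
echo '[{"aperture": 0, "tx": 0.0025, "ty": -0.0015, "tz": 0.012, "wz": -0.005}, {"aperture": 0, "tx": 0.0025, "ty": -0.0015, "tz": 0.024, "wz": -0.005}, {"aperture": 0, "tx": 0.0025, "ty": -0.0015, "tz": 0.03, "wz": -0.005}, {"aperture": 0, "tx": 0.0025, "ty": -0.0015, "tz": 0.03, "wz": -0.005}]' | python3 nudge.py;echo '[{"aperture": 0, "tz": 0.004}, {"aperture": 0, "tz": 0.006}, {"aperture": 0, "tz": 0.006}]' | python3 nudge.py; python3 go.py .5464 .2029 .034 1.488
```

```text
clock: 8.1
position: [0.5462, 0.2029, 0.0435]
tool_rot: [-3.141, 0.001, 1.488]
force: [0.7, -0.3, -1.2]
grip_width: 0.0085
finger_force: 97.6
clock: 8.48
position: [0.5465, 0.2031, 0.038]
tool_rot: [-3.141, 0.0, 1.488]
force: [-0.0, -0.4, -0.8]
grip_width: 0.0091
finger_force: 97.6
[-0.0002 -0.0001  0.004 ] [-0.0001  0.0001  0.    ]
```

```bash
echo '[{"aperture": 0, "tz": 0.001}, {"aperture": 0, "tz": 0.002}, {"aperture": 0, "tz": 0.002}]' | python3 nudge.py; echo '[{"aperture": 0, "tz": 0.001}, {"aperture": 0, "tz": 0.002}, {"aperture": 0, "tz": 0.002}]' | python3 nudge.py
```

```text
clock: 8.85
position: [0.5465, 0.2031, 0.036]
tool_rot: [-3.142, 0.0, 1.488]
force: [-0.7, 1.5, -1.1]
grip_width: 0.0085
finger_force: 97.6
clock: 9.22
position: [0.5466, 0.2031, 0.0341]
tool_rot: [3.142, -0.0, 1.488]
force: [-0.6, -0.2, -0.4]
grip_width: 0.009
finger_force: 97.9
```

```bash
cat > m.py <<'E'
from h import *
o=bot.observe();print('F',o['force'].round(1),'M',o['moment'].round(3),'yaw',round(o['tool_rot'][2],4),'q7',o['qpos'][6].round(2))
E
python3 m.py; echo '[{"aperture": 0, "tz": 0.001}, {"aperture": 0, "tz": 0.001}]' | python3 nudge.py; python3 m.py;  echo '[{"aperture": 0, "tz": -0.0005, "wz": 0.03}, {"aperture": 0, "tz": -0.0005, "wz": 0.06}, {"aperture": 0, "tz": -0.0005, "wz": 0.06}]' | python3 nudge.py; python3 m.py
```

```text
F [-0.6 -0.2 -0.4] M [ 0.039  0.164 -0.019] yaw 1.488 q7 -0.28
clock: 9.48
position: [0.5468, 0.2032, 0.0336]
tool_rot: [3.141, -0.0, 1.488]
force: [-2.4, -1.3, 11.2]
grip_width: 0.0088
finger_force: 99.7
F [-2.4 -1.3 11.2] M [-0.173  0.617  0.015] yaw 1.4879 q7 -0.28
clock: 9.85
position: [0.5468, 0.2032, 0.0338]
tool_rot: [3.141, -0.0, 1.427]
force: [-1.1, -0.5, 7.5]
grip_width: 0.0087
finger_force: 98.7
F [-1.1 -0.5  7.5] M [-0.031  0.184  0.069] yaw 1.4272 q7 -0.32
```

```bash
echo '[{"aperture": 0, "tz": -0.0007, "wz": 0.06}, {"aperture": 0, "tz": -0.0007, "wz": 0.12}, {"aperture": 0, "tz": -0.0007, "wz": 0.18}, {"aperture": 0, "tz": -0.0007, "wz": 0.24}, {"aperture": 0, "tz": -0.0007, "wz": 0.24}]' | python3 nudge.py; python3 m.py;  echo '[{"aperture": 0, "wz": 0.06}, {"aperture": 0, "wz": 0.12}, {"aperture": 0, "wz": 0.18}, {"aperture": 0, "wz": 0.18}]' | python3 nudge.py; python3 m.py
```

```text
clock: 10.48
position: [0.5468, 0.2031, 0.0342]
tool_rot: [3.141, 0.0, 1.188]
force: [2.4, -0.3, -1.5]
grip_width: 0.0089
finger_force: 97.8
F [ 2.4 -0.3 -1.5] M [-0.141 -0.586  0.059] yaw 1.1881 q7 -0.5
clock: 10.98
position: [0.5469, 0.203, 0.0342]
tool_rot: [3.141, -0.0, 1.009]
force: [4.4, -0.6, -2.5]
grip_width: 0.0087
finger_force: 97.6
F [ 4.4 -0.6 -2.5] M [-0.262 -1.04   0.102] yaw 1.0094 q7 -0.64
```

```bash
cat > k.py <<'E'
import sys; from h import *
o=bot.observe();print('F',o['force'].round(1),'M',o['moment'].round(3),'yaw',round(o['tool_rot'][2],4),o['clock'].round(2)); sys.exit(int(o['moment'][2]>float(sys.argv[1])))
E
echo '[{"aperture": 0, "tx": 0.0003, "ty": 0.0004}, {"aperture": 0, "tx": 0.0003, "ty": 0.0004, "wz": 0.02}, {"aperture": 0, "tx": 0.0003, "ty": 0.0004, "wz": 0.02}]' | python3 nudge.py >/dev/null && python3 k.py .19 && echo '[{"aperture": 0, "wz": 0.02}, {"aperture": 0, "wz": 0.02}]' | python3 nudge.py >/dev/null && python3 k.py .19 && echo '[{"aperture": 0, "wz": 0.02}, {"aperture": 0, "wz": 0.02}]' | python3 nudge.py >/dev/null && python3 k.py .19 && echo '[{"aperture": 0, "wz": 0.02}, {"aperture": 0, "wz": 0.02}]' | python3 nudge.py >/dev/null && python3 k.py .19 && echo '[{"aperture": 0, "wz": 0.02}, {"aperture": 0, "wz": 0.02}]' | python3 nudge.py >/dev/null && python3 k.py .19 && echo '[{"aperture": 0, "wz": 0.02}, {"aperture": 0, "wz": 0.02}]' | python3 nudge.py >/dev/null && python3 k.py .19
```

```text
Traceback (most recent call last):
  File "k.py", line 2, in <module>
    o=bot.observe();print('F',o['force'].round(1),'M',o['moment'].round(3),'yaw',round(o['tool_rot'][2],4),o['clock'].round(2)); sys.exit(int(o['moment'][2]>float(sys.argv[1])))
                                                                                                           ^^^^^^^^^^^^^^^^
AttributeError: 'float' object has no attribute 'round'
```

```bash
sed -i "s/o\['clock'\].round(2)/o['clock']/" k.py
python3 k.py .19 && echo '[{"aperture": 0, "wz": 0.02}, {"aperture": 0, "wz": 0.02}]' | python3 nudge.py >/dev/null && python3 k.py .19 && echo '[{"aperture": 0, "wz": 0.02}, {"aperture": 0, "wz": 0.02}]' | python3 nudge.py >/dev/null && python3 k.py .19 && echo '[{"aperture": 0, "wz": 0.02}, {"aperture": 0, "wz": 0.02}]' | python3 nudge.py >/dev/null && python3 k.py .19 && echo '[{"aperture": 0, "wz": 0.02}, {"aperture": 0, "wz": 0.02}]' | python3 nudge.py >/dev/null && python3 k.py .19 && echo '[{"aperture": 0, "wz": 0.02}, {"aperture": 0, "wz": 0.02}]' | python3 nudge.py >/dev/null && python3 k.py .19
```

```text
F [ 3.4 -2.7 -1.6] M [-0.448 -0.877  0.086] yaw 0.9879 11.35
F [ 4.2 -1.7 -3. ] M [-0.623 -0.941  0.087] yaw 0.9676 11.6
F [ 3.7 -2.3 -2.5] M [-0.623 -0.958  0.097] yaw 0.9475 11.85
F [ 3.2 -1.7 -3. ] M [-0.609 -0.969  0.118] yaw 0.9276 12.1
F [ 3.7 -2.5 -2.1] M [-0.595 -0.885  0.076] yaw 0.9076 12.35
F [ 3.4 -2.  -2.1] M [-0.601 -0.843  0.099] yaw 0.8875 12.6
```

```bash
echo '[{"aperture": 0, "ty": 0.0005, "wz": 0.02}, {"aperture": 0, "ty": 0.0005, "wz": 0.02}]' | python3 nudge.py >/dev/null && python3 k.py .19 && echo '[{"aperture": 0, "wz": 0.02}, {"aperture": 0, "wz": 0.02}]' | python3 nudge.py >/dev/null && python3 k.py .19 && echo '[{"aperture": 0, "wz": 0.02}, {"aperture": 0, "wz": 0.02}]' | python3 nudge.py >/dev/null && python3 k.py .19 && echo '[{"aperture": 0, "wz": 0.02}, {"aperture": 0, "wz": 0.02}]' | python3 nudge.py >/dev/null && python3 k.py .19 && echo '[{"aperture": 0, "wz": 0.02}, {"aperture": 0, "wz": 0.02}]' | python3 nudge.py >/dev/null && python3 k.py .19&& echo '[{"aperture": 0, "wz": 0.02}, {"aperture": 0, "wz": 0.02}]' | python3 nudge.py >/dev/null && python3 k.py .19&& echo '[{"aperture": 0, "wz": 0.02}, {"aperture": 0, "wz": 0.02}]' | python3 nudge.py >/dev/null && python3 k.py .19&& echo '[{"aperture": 0, "wz": 0.02}, {"aperture": 0, "wz": 0.02}]' | python3 nudge.py >/dev/null && python3 k.py .19
```

```text
F [ 3.2 -2.  -2. ] M [-0.515 -0.699  0.08 ] yaw 0.8677 12.85
F [ 2.2 -1.5 -1.6] M [-0.421 -0.662  0.136] yaw 0.8477 13.1
F [ 2.9 -1.8 -2.7] M [-0.468 -0.603  0.088] yaw 0.8276 13.35
F [ 2.5 -2.2 -2.9] M [-0.476 -0.628  0.076] yaw 0.8075 13.6
F [ 3.6 -2.5 -1.7] M [-0.478 -0.698  0.046] yaw 0.7876 13.85
F [ 3.3 -2.6 -2.5] M [-0.576 -0.672  0.064] yaw 0.7675 14.1
F [ 3.5 -2.8 -2.4] M [-0.577 -0.777  0.079] yaw 0.7475 14.35
F [ 2.4 -3.3 -1.8] M [-0.636 -0.82   0.116] yaw 0.7276 14.6
```

```bash
echo '[{"aperture": 0, "ty": 0.0006, "wz": 0.02}, {"aperture": 0, "ty": 0.0006, "wz": 0.02}]' | python3 nudge.py >/dev/null && python3 k.py .19 && echo '[{"aperture": 0, "wz": 0.02}, {"aperture": 0, "wz": 0.02}]' | python3 nudge.py >/dev/null && python3 k.py .19 && echo '[{"aperture": 0, "wz": 0.02}, {"aperture": 0, "wz": 0.02}]' | python3 nudge.py >/dev/null && python3 k.py .19 && echo '[{"aperture": 0, "wz": 0.02}, {"aperture": 0, "wz": 0.02}]' | python3 nudge.py >/dev/null && python3 k.py .19 && echo '[{"aperture": 0, "wz": 0.02}, {"aperture": 0, "wz": 0.02}]' | python3 nudge.py >/dev/null && python3 k.py .19&& echo '[{"aperture": 0, "wz": 0.02}, {"aperture": 0, "wz": 0.02}]' | python3 nudge.py >/dev/null && python3 k.py .19&& echo '[{"aperture": 0, "wz": 0.02}, {"aperture": 0, "wz": 0.02}]' | python3 nudge.py >/dev/null && python3 k.py .19&& echo '[{"aperture": 0, "wz": 0.02}, {"aperture": 0, "wz": 0.02}]' | python3 nudge.py >/dev/null && python3 k.py .19
```

```text
F [ 1.5 -1.  -2.2] M [-0.256 -0.355  0.044] yaw 0.7076 14.85
F [ 1.4 -1.1 -2.3] M [-0.14  -0.215  0.05 ] yaw 0.6877 15.1
F [ 1.2  0.2 -1.4] M [-0.049 -0.25   0.048] yaw 0.6676 15.35
F [ 0.6  0.4 -0.9] M [-0.014 -0.186  0.01 ] yaw 0.6476 15.6
F [ 1.1  0.3 -1.6] M [-0.044 -0.183  0.037] yaw 0.6276 15.85
F [ 1.1 -0.1 -2. ] M [-0.039 -0.163  0.031] yaw 0.6076 16.1
F [ 1.1  0.3 -2.1] M [-0.002 -0.168  0.107] yaw 0.5875 16.35
F [ 0.4 -0.  -1.2] M [-0.161 -0.193  0.045] yaw 0.5675 16.6
```

```bash
echo '[{"aperture": 0, "wz": 0.02}, {"aperture": 0, "wz": 0.02}]' | python3 nudge.py && python3 k.py .19 && echo '[{"aperture": 0, "wz": 0.02}, {"aperture": 0, "wz": 0.02}]' | python3 nudge.py >/dev/null && python3 k.py .19 && echo '[{"aperture": 0, "wz": 0.02}, {"aperture": 0, "wz": 0.02}]' | python3 nudge.py >/dev/null && python3 k.py .19 && echo '[{"aperture": 0, "wz": 0.02}, {"aperture": 0, "wz": 0.02}]' | python3 nudge.py >/dev/null && python3 k.py .19 && echo '[{"aperture": 0, "wz": 0.02}, {"aperture": 0, "wz": 0.02}]' | python3 nudge.py >/dev/null && python3 k.py .19&& echo '[{"aperture": 0, "wz": 0.02}, {"aperture": 0, "wz": 0.02}]' | python3 nudge.py >/dev/null && python3 k.py .19&& echo '[{"aperture": 0, "wz": 0.02}, {"aperture": 0, "wz": 0.02}]' | python3 nudge.py >/dev/null && python3 k.py .19&& echo '[{"aperture": 0, "wz": 0.02}, {"aperture": 0, "wz": 0.02}]' | python3 nudge.py >/dev/null && python3 k.py .19
```

```text
clock: 16.85
position: [0.5478, 0.2023, 0.0342]
tool_rot: [3.141, 0.0, 0.548]
force: [1.4, -0.7, -1.5]
grip_width: 0.009
finger_force: 97.7
F [ 1.4 -0.7 -1.5] M [-0.132 -0.289  0.051] yaw 0.5475 16.85
F [ 0.8  0.1 -2.3] M [-0.22  -0.321  0.097] yaw 0.5275 17.1
F [ 2.  -0.6 -2.2] M [-0.298 -0.336  0.089] yaw 0.5075 17.35
F [ 1.7 -2.2 -1.9] M [-0.3   -0.384  0.046] yaw 0.4876 17.6
F [ 1.8 -2.1 -2.1] M [-0.453 -0.49   0.082] yaw 0.4675 17.85
F [ 1.6 -2.4 -2.3] M [-0.581 -0.533  0.056] yaw 0.4475 18.1
F [ 2.3 -2.5 -1.9] M [-0.578 -0.564  0.049] yaw 0.4275 18.35
F [ 2.1 -2.7 -2.1] M [-0.704 -0.532  0.107] yaw 0.4075 18.6
```

```bash
echo '[{"aperture": 0, "ty": 0.0004, "wz": 0.02}, {"aperture": 0, "ty": 0.0004, "wz": 0.02}]' | python3 nudge.py >/dev/null&& python3 k.py .19 && echo '[{"aperture": 0, "wz": 0.02}, {"aperture": 0, "wz": 0.02}]' | python3 nudge.py >/dev/null && python3 k.py .19 && echo '[{"aperture": 0, "wz": 0.02}, {"aperture": 0, "wz": 0.02}]' | python3 nudge.py >/dev/null && python3 k.py .19 && echo '[{"aperture": 0, "wz": 0.02}, {"aperture": 0, "wz": 0.02}]' | python3 nudge.py >/dev/null && python3 k.py .19 && echo '[{"aperture": 0, "wz": 0.02}, {"aperture": 0, "wz": 0.02}]' | python3 nudge.py >/dev/null && python3 k.py .19&& echo '[{"aperture": 0, "wz": 0.02}, {"aperture": 0, "wz": 0.02}]' | python3 nudge.py >/dev/null && python3 k.py .19&& echo '[{"aperture": 0, "wz": 0.02}, {"aperture": 0, "wz": 0.02}]' | python3 nudge.py >/dev/null && python3 k.py .19&& echo '[{"aperture": 0, "wz": 0.02}, {"aperture": 0, "wz": 0.02}]' | python3 nudge.py >/dev/null && python3 k.py .19
```

```text
F [ 1.9 -1.5 -2. ] M [-0.372 -0.399  0.082] yaw 0.3877 18.85
F [ 1.7 -1.  -1.1] M [-0.255 -0.339  0.046] yaw 0.3676 19.1
F [ 1.2 -0.7 -2.3] M [-0.237 -0.319 -0.04 ] yaw 0.3476 19.35
F [ 1. -2. -2.] M [-0.239 -0.315  0.074] yaw 0.3276 19.6
F [ 1.1 -0.9 -1.9] M [-0.316 -0.282  0.044] yaw 0.3076 19.85
F [ 1.  -1.1 -1.9] M [-0.33  -0.411  0.042] yaw 0.2875 20.1
F [ 1.3 -1.5 -1.5] M [-0.346 -0.376  0.07 ] yaw 0.2675 20.35
F [ 1.9 -2.3 -1.7] M [-0.413 -0.377  0.097] yaw 0.2475 20.6
```

```bash
echo '[{"aperture": 0, "ty": 0.0002, "wz": 0.02}, {"aperture": 0, "ty": 0.0002, "wz": 0.02}]' | python3 nudge.py >/dev/null&& python3 k.py .19 && echo '[{"aperture": 0, "wz": 0.02}, {"aperture": 0, "wz": 0.02}]' | python3 nudge.py >/dev/null && python3 k.py .19 && echo '[{"aperture": 0, "wz": 0.02}, {"aperture": 0, "wz": 0.02}]' | python3 nudge.py >/dev/null && python3 k.py .19 && echo '[{"aperture": 0, "wz": 0.02}, {"aperture": 0, "wz": 0.02}]' | python3 nudge.py >/dev/null && python3 k.py .19 && echo '[{"aperture": 0, "wz": 0.02}, {"aperture": 0, "wz": 0.02}]' | python3 nudge.py >/dev/null && python3 k.py .19&& echo '[{"aperture": 0, "wz": 0.02}, {"aperture": 0, "wz": 0.02}]' | python3 nudge.py >/dev/null && python3 k.py .19&& echo '[{"aperture": 0, "wz": 0.02}, {"aperture": 0, "wz": 0.02}]' | python3 nudge.py >/dev/null && python3 k.py .19; python3 m.py
```

```text
F [ 1.3 -0.3 -1.7] M [-0.303 -0.334  0.043] yaw 0.2276 20.85
F [ 1.3 -1.1 -3. ] M [-0.248 -0.315  0.061] yaw 0.2076 21.1
F [ 1.7 -1.4 -1.4] M [-0.312 -0.345  0.175] yaw 0.1876 21.35
F [ 2.3 -1.7 -1.9] M [-0.403 -0.38   0.481] yaw 0.1678 21.6
F [ 2.3 -1.7 -1.9] M [-0.403 -0.38   0.481] yaw 0.1678 q7 -1.27
```

```bash
for i in 1 2 3; do python3 -c "from h import *
bot.grab_frame('top')"; python3 k.py 9; done
```

```text
F [ 1.6 -0.9 -1.9] M [-0.433 -0.353  0.45 ] yaw 0.1682 21.65
F [ 1.7 -1.6 -1.7] M [-0.416 -0.505  0.527] yaw 0.1683 21.7
F [ 0.8 -1.3 -1.5] M [-0.391 -0.401  0.45 ] yaw 0.1683 21.75
```

```bash
echo '[{"aperture": 0, "wz": 0.003}, {"aperture": 0, "wz": 0.003}]' | python3 nudge.py >/dev/null; for i in 1 2 3 4; do python3 -c "from h import *
bot.grab_frame('top')"; python3 k.py 9; done
```

```text
F [ 2.1 -3.  -2.8] M [-0.412 -0.452  0.517] yaw 0.1651 22.05
F [ 1.6 -1.7 -1.6] M [-0.435 -0.424  0.567] yaw 0.1651 22.1
F [ 2.2 -1.9 -2. ] M [-0.377 -0.436  0.53 ] yaw 0.1651 22.15
F [ 2.7 -1.8 -1.6] M [-0.425 -0.458  0.523] yaw 0.1651 22.2
```

```bash
echo '[{"aperture": 0, "wz": -0.03}, {"aperture": 0, "wz": -0.05}, {"aperture": 0, "wz": -0.05}]' | python3 nudge.py >/dev/null; python3 k.py 9; echo '[{"aperture": 0, "wz": -0.01}, {"aperture": 0, "wz": -0.01}]' | python3 nudge.py >/dev/null; python3 k.py 9
```

```text
F [-0.9 -0.4 -1.3] M [-0.018 -0.028 -0.005] yaw 0.2154 22.575
F [-1.  -0.2 -1.4] M [-0.019  0.004 -0.015] yaw 0.2252 22.825
```

```bash
echo '[{"aperture": 0, "tz": -0.004}, {"aperture": 0, "tz": -0.01}, {"aperture": 0, "tz": -0.03}, {"aperture": 0, "tz": -0.06}, {"aperture": 0, "tz": -0.08}]' | python3 nudge.py; python3 k.py 9; python3 go.py .475 .07 .115 .161
```

```text
clock: 23.45
position: [0.5485, 0.2019, 0.1166]
tool_rot: [-3.141, -0.002, 0.225]
force: [-1.0, 0.8, -0.9]
grip_width: 0.0088
finger_force: 97.8
F [-1.   0.8 -0.9] M [ 0.055 -0.008 -0.037] yaw 0.2249 23.45
[-0.1011  0.1122  0.0014] [-0.0005 -0.0016  0.0639]
```

```bash
echo '[{"aperture": 0, "tx": -0.035, "ty": 0.035, "tz": 0.001, "wz": 0.02}, {"aperture": 0, "tx": -0.07, "ty": 0.075, "tz": 0.001, "wz": 0.05}, {"aperture": 0, "tx": -0.101, "ty": 0.112, "tz": 0.001, "wz": 0.064}, {"aperture": 0, "tx": -0.101, "ty": 0.112, "tz": 0.001, "wz": 0.064}]' | python3 nudge.py; python3 go.py .4843 -.0443 .07 .161
```

```text
clock: 23.95
position: [0.4733, 0.0675, 0.1143]
tool_rot: [-3.141, -0.0, 0.157]
force: [0.7, 1.3, -1.5]
grip_width: 0.0087
finger_force: 98.0
[-0.0066  0.1122  0.0442] [-0.0007 -0.0001 -0.0043]
```

```bash
echo '[{"aperture": 0, "tx": -0.003, "ty": 0.05, "wz": -0.004}, {"aperture": 0, "tx": -0.0066, "ty": 0.1, "tz": 0.015, "wz": -0.004}, {"aperture": 0, "tx": -0.0066, "ty": 0.1122, "tz": 0.044, "wz": -0.004}, {"aperture": 0, "tx": -0.0066, "ty": 0.1122, "tz": 0.06, "wz": -0.004}, {"aperture": 0, "tx": -0.0066, "ty": 0.1122, "tz": 0.06, "wz": -0.004}]' | python3 nudge.py; python3 -c "
from h import *
a=crop(bot.grab_frame('scene'),310,170,100,130,4);b=crop(bot.grab_frame('wrist'),260,130,100,130,4)
cv2.imwrite('pics/l2.png',np.hstack([a,b]))
"; python3 go.py .4843 -.0443 .0055 .161
```

```text
clock: 24.58
position: [0.4857, -0.0408, 0.0528]
tool_rot: [-3.141, 0.001, 0.166]
force: [0.1, 0.1, -1.0]
grip_width: 0.0085
finger_force: 98.1
[-0.0027  0.0031  0.0483] [-0.0002 -0.0004  0.0054]
```

View pics/l2.png

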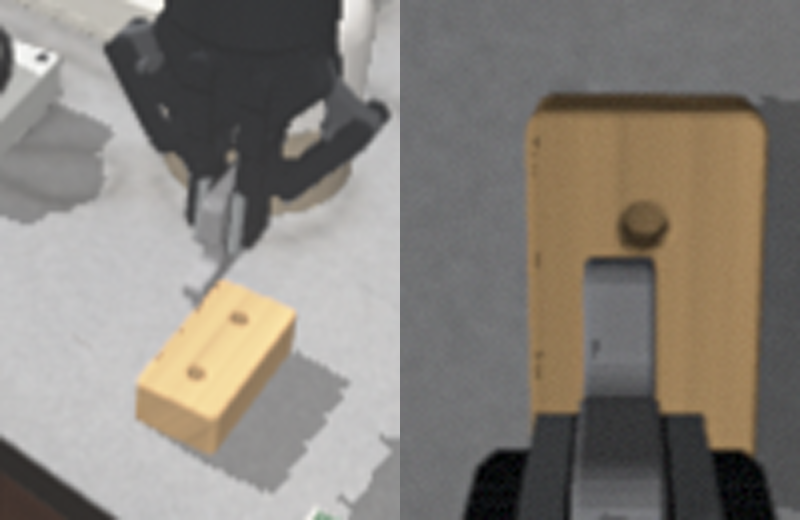

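The view shows the spanner upright in the grip. The foot, centred near crop x = 620, is about 3 mm to the left of the stand hole at x = 643, which matches the remaining y error, so I'll correct that and lower.

```bash
echo '[{"aperture": 0, "tx": -0.0027, "ty": 0.0031, "wz": 0.005}, {"aperture": 0, "tx": -0.0027, "ty": 0.0031, "tz": 0.005, "wz": 0.005}, {"aperture": 0, "tx": -0.0027, "ty": 0.0031, "tz": 0.015, "wz": 0.005}, {"aperture": 0, "tx": -0.0027, "ty": 0.0031, "tz": 0.022, "wz": 0.005}, {"aperture": 0, "tx": -0.0027, "ty": 0.0031, "tz": 0.022, "wz": 0.005}]' | python3 nudge.py;python3 go.py .4843 -.0443 .0055 .161
```

```text
clock: 25.3
position: [0.4834, -0.0453, 0.0306]
tool_rot: [-3.142, 0.001, 0.16]
force: [0.6, 0.5, -1.4]
grip_width: 0.0086
finger_force: 98.1
[ 0.001  -0.0009  0.0251] [-0.0001  0.0011 -0.0012]
```

```bash
echo '[{"aperture": 0, "tx": 0.001, "ty": -0.0009, "tz": 0.005}, {"aperture": 0, "tx": 0.001, "ty": -0.0009, "tz": 0.012}, {"aperture": 0, "tx": 0.001, "ty": -0.0009, "tz": 0.012}]' | python3 nudge.py;python3 go.py .4843 -.0443 .0055 .161;echo '[{"aperture": 0, "tz": 0.003}, {"aperture": 0, "tz": 0.006}, {"aperture": 0, "tz": 0.006}]' | python3 nudge.py;python3 go.py .4843 -.0443 .0055 .161
```

```text
clock: 25.68
position: [0.4844, -0.0442, 0.0188]
tool_rot: [-3.142, 0.001, 0.16]
force: [0.4, -0.8, -1.0]
grip_width: 0.0087
finger_force: 98.1
[-0.0001  0.0001  0.0133] [-0.      0.0008 -0.001 ]
clock: 26.05
position: [0.4846, -0.0441, 0.0131]
tool_rot: [-3.142, 0.0, 0.16]
force: [-0.0, -0.5, -2.2]
grip_width: 0.0089
finger_force: 98.1
[-0.0003  0.0001  0.0076] [-0.0001  0.0002 -0.001 ]
```

Pins are inside the holes (tips at 0.025). Now to seat it.

```bash
echo '[{"aperture": 0, "tz": 0.003}, {"aperture": 0, "tz": 0.006}, {"aperture": 0, "tz": 0.0075}, {"aperture": 0, "tz": 0.0075}]' | python3 nudge.py; echo '[{"aperture": 0, "tz": 0.0005}, {"aperture": 0, "tz": 0.0005}]' | python3 nudge.py
```

```text
clock: 26.55
position: [0.4846, -0.0442, 0.0057]
tool_rot: [-3.142, 0.0, 0.16]
force: [0.1, 0.4, -1.2]
grip_width: 0.0087
finger_force: 98.1
clock: 26.8
position: [0.4848, -0.0441, 0.0053]
tool_rot: [3.142, -0.0, 0.16]
force: [-0.2, 0.1, -0.6]
grip_width: 0.0082
finger_force: 98.1
```

```bash
echo '[{"aperture": 0, "tz": 0.0005}, {"aperture": 0, "tz": 0.0005}]' | python3 nudge.py; echo '[{"aperture": 0.04}, {"aperture": 0.04}, {"aperture": 0.04}, {"aperture": 0.04}]' | python3 nudge.py 30; echo '[{"aperture": 0.04, "tz": -0.03}, {"aperture": 0.04, "tz": -0.07}, {"aperture": 0.04, "tz": -0.12}, {"aperture": 0.04, "tz": -0.16}, {"aperture": 0.04, "tz": -0.16}]' | python3 nudge.py; python3 -c "
from h import *
a=crop(bot.grab_frame('scene'),310,170,100,130,4);b=crop(bot.grab_frame('top'),170,130,300,140,1.333);t=np.zeros((520,400,3),np.uint8);t[:b.shape[0],:b.shape[1]]=b[:,:400]
w=crop(bot.grab_frame('wrist'),200,60,266,220,1.5);t[190:520,:399]=w
cv2.imwrite('pics/f.png',np.hstack([a,t]))
"
```

```text
clock: 27.05
position: [0.4848, -0.0442, 0.0051]
tool_rot: [-3.141, -0.0, 0.16]
force: [-3.2, -0.4, 10.6]
grip_width: 0.0087
finger_force: 100.1
clock: 27.55
position: [0.4847, -0.0442, 0.0047]
tool_rot: [3.142, 0.0, 0.16]
force: [0.5, -0.6, -0.4]
grip_width: 0.0401
finger_force: 0.0
clock: 28.18
position: [0.486, -0.044, 0.167]
tool_rot: [-3.141, -0.004, 0.16]
force: [0.2, 0.0, -0.9]
grip_width: 0.0402
finger_force: 0.0
```

View pics/f.png

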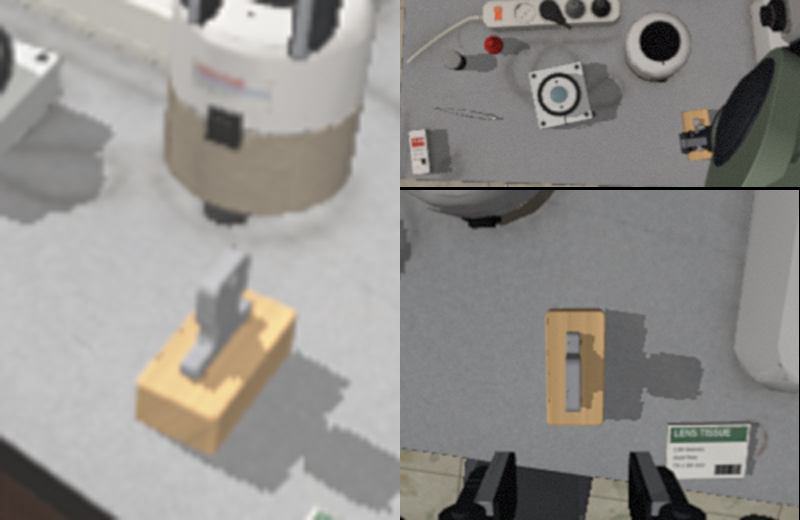

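The spanner stands upright and seated in its stand. The booklet, bulb, jar and forceps are where they were, and the gripper is clear, so I'm handing in.

```bash
python3 -c "
from h import *
print(bot.job_done())"
```

```text
the job is handed in; nothing more can be done
None
```

The retaining ring bears on the lens and is nipped up at about 0.53 N m, the spanner is back upright in its stand, nothing else looked moved in the last pictures, and the job is handed in at about 28 s.

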